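Unlock a spring gauge and draw its rod to the green mark

ROBOT

A 6-joint arm with a two-finger parallel gripper is mounted at the origin on the work surface. World frame = base frame: x ahead of the robot, y to its left, z up, the work surface at z = 0. Lengths are in m, angles in degrees, forces in N, time in s.
With the tool pointing down it reaches from about 0.25 to 0.725 m from the base axis. Payload 9.7 kg.
Tool frame: the origin (TCP) lies midway between the tips of the shut fingers; the grasp point (between the pads) lies 19 mm behind it; z points along the fingers, y is the line along which they close (so a half turn about z gives the same grasp; the last joint's range is limited). The gripper opens to 85 mm and grips with 20 to 120 N. Pads are 22 mm wide; open, the fingers measure 114 mm over their backs; the gripper's body (76 mm by 85 mm) begins 54 mm behind the grasp point. The pads swing forward as they close: fully open they stand 13 mm farther back than shut.
Start: joints at [-71.047, 4.979, 10.078, 95.1, 0, 90], TCP at [0.179, -0.52, 0.231] pointing down, gripper open.
Joint ranges: [-179.16, 179.16], [-48.56, 103.87], [-65.8, 70.77], [-126.05, 130.52], [-82.76, 87.17], [-180, 180]. Speed limits (degrees/s): [127.2, 127.2, 147.25, 180, 180, 180].

INTERFACE

Orientations are given as a 3x3 rotation matrix whose columns are the frame's x, y, z axes.
In Python, from bench import manip, camera, finder gives the robot as it stands.
- The arm moves only by the tool play_rows, never from a script. Its argument "targets" is a list of rows, each an object with "travel": the shift along the tool's x, y, z in units of 60 mm (1.0 is 60 mm), a list of three; "turn": the turn, a rotation vector about the tool's x, y, z in units of 6 degrees (1.0 is 6 degrees), a list of three; "gripper": the finger opening in mm, from 0 to 85.4. A call has 1 to 20 rows; each row shifts and turns the commanded pose from where the row before left it, along the tool's axes as they then stand; what a row does not reach is not made up. A row lasts 1/8 s, in which the tool goes at most 62.5 mm and 10.7 degrees, less where a joint would pass 70% of its speed; a pose out of reach is approached as far as the arm can. A call is refused whole if a number of a shift passes 1 or a number of a turn 1, either way. A call with a gripper value outside its range is refused whole. The fingers move at their own pace and stop on an object; "force" is the grip in N (left out, the last holds). Time passes only in rows, so rows that do not move let the fingers close. It gives the time, the measured TCP pose, the force, the opening and the grip force at its end, in the units of the state.
- manip.get_state(): the state, without advancing time (a new reading comes with each control period).
- camera(name): name is "scene" or "side" or "wrist"; returns a dict with "color" (480x640x3 uint8, blue, green, red), "K" (3x3 intrinsics, pixels), "eye" and "orientation" of the camera in the world. Camera axes: x right, y down, z forward; pixel columns grow to the right and rows downward; lengths in m; the calibration is good to about 2 mm. The wrist camera is an equidistant fisheye: a pixel r from the principal point sees the ray r / f radians off the axis. A picture is of the moment at which its call begins. There is no depth.
- manip.job_done(): hands the job in; it is judged then, once.
Trained networks look in a picture, given as the dict that the camera call returned (one of the last four; its "shot" number tells which), for a name from the list of things; names that differ only in an ending like _2 or _b are one class to them, and where a whole thing is asked for, a point or a joint stands for the part that bears it (a point fixed in the world has none). Each returns a list of dicts, best first, with "conf" (0 to 1); they miss things now and then, are a little off and sometimes report something else, mostly with a low value. They report only what shows in the picture. A call takes as long as a camera call. They do not tell look-alikes from the thing itself.
- finder.search_frame(picture, name): "rect" ([centre column, centre row, width, height] as shares, 0 to 1, of the picture: columns of its width, rows of its height, round what is visible of it).
- finder.cut_out(picture, name): "mask" (480x640 bool, what is visible of it) and "rect" ([centre column, centre row, width, height] as shares, 0 to 1, of the picture: columns of its width, rows of its height, round what is visible of it).
The state is a dict: "clock": time; "q": joint angles; "qd": joint speeds; "tau": joint torques, N m; "eef_pos": TCP position; "eef_rot": TCP orientation; "wrist_force": force on the tool from outside, world axes, zero at the start; "wrist_torque": the same for the moment, N m; "opening": opening from 0.0 (shut) to 1.0 (fully open); "gripper_force": force on a finger pad.
Only numpy, scipy, OpenCV 4.12 (cv2) and the standard library are available. Lean on these libraries where they do the work, as an engineer would, in place of code of your own. Each camera call takes 0.05 s, during which the arm holds its last target. There are 200 camera calls.

TASK

With the red-handled key, turn the brass bar head of the gauge's yellow latch anticlockwise, seen from above, until the latch is fully open, then put the key back upright in its stand and let go of it. Then take the gauge rod by its orange handle, draw it out against its spring until the green band is at the tube's mouth (the mouth lies within the band, no red showing), and finish while still holding it there. Work the latch only with the key, and leave the jar, the pipe coupling and the plug where they are.

Things in the scene. Friction and masses are not known exactly. Their poses are not given: they have to be found in the camera images.
- gauge: Fixed spring gauge: dark base plate 230 x 90 x 12 mm and a level grey tube (diameter 38 mm, axis 75 mm above the bench) on two uprights, pale rim at its mouth. Origin on the bench under the tube's axis, 30 mm behind the mouth; local x = level direction in which the rod is pulled out, z up. Tube from x = -165 to +30 mm, base plate from -170 to +60 mm.
- mouth (a point): Centre of the tube's mouth, where the rod comes out, 75 mm above the bench; axes as gauge.
- rod (a joint): How far the 16 mm rod is drawn out, in m: 0 = fully in (start), 0.105 = stop. Its spring pulls back in: about 4 N at 0, 11 N at 0.075. On the rod, in the order they come out: bare steel, a 14 mm green band (mouth within it from 0.068 to 0.082), red. A lug on the rod, in the tube's top slot, is blocked by the latch until that has turned about 0.3 rad.
- handle: Orange handle on the rod's outer end: a level round neck of diameter 20 mm, 40 mm long, between black flanges of diameter 34 mm, 5 mm thick. Origin in the middle of the neck on the rod's axis (75 mm above the bench, 31 mm outside the mouth when the rod is fully in); local x along the rod, outward. Space beside it is free; the base plate (12 mm high) ends below it.
- lock (a joint): Turn of the captive latch screw in rad: 0 = locked, 1.2 = stop, fully open; grows anticlockwise seen from above. Stays where it is left (friction about 0.12 N m).
- latch: Yellow latch arm (43 x 14 x 8 mm) with a brass bar head, on a post beside the tube. Origin on the screw's upright axis, 96 mm above the bench; local x along arm and bar head, z up. The bar head is 26 mm (x) by 6 mm (y), centred on the axis, from 11 to 19 mm above the origin, with a 45 degree ridge 20 mm long on top up to 22 mm; the hub's top under it is at 11 mm.
- key: Loose key, 95 mm tall, 0.22 kg, upright in the stand at first. Origin: centre of its underside, z up. Foot: steel socket 42 x 20 mm (x, y), 22 mm tall, pocket from below 32 (x) by 10 (y) by 16 mm deep, fits over the bar head either way round (2 to 3 mm, 0.15 rad of play), its origin then 11 mm above the latch's. Top: red flat-sided grip 34 (x) by 24 mm (y), from 55 to 95 mm up.
- stand: Fixed grey open box for the key on a 100 x 75 x 4 mm foot: inside 52 mm (x) by 32 mm (y), 5 mm walls, rim 36 mm above the bench, inner floor 5 mm above the bench. Origin at the centre of its underside, z up. The key's x lies along the stand's x.
- grease_jar: Bystander: green jar, diameter 58 mm, 75 mm tall, standing. Origin at the centre of its underside.
- coupling: Bystander: dark steel pipe coupling, a ring of diameter 54 mm, 55 mm tall, standing. Origin at the centre of its underside.
- plug: Bystander: turned steel plug, foot of diameter 56 mm, 60 mm tall, standing. Origin at the centre of its underside.
Not all that is in view belongs to the job. Leave any blue, purple or turquoise look-alike of the key alone.

How it is judged:
By the outcome, as a careful person would: the job done as asked, in the order asked, and still so for the second after the job is handed in, while the arm keeps its last pose, push and grip.
It also fails if it takes over 72 s, if anything falls off the work surface, if the arm or the gripper's body presses on something with over 40 N, if the wrist force passes 120 N, or if a joint passes its speed limit or range.

## Working session

There is one attempt and no reset: what is moved stays moved. The work goes in short steps, Python scripts to look and compute and a tool call to move; the robot and the scene stay as the last step left them, time stands still between calls to the robot, and variables do not carry over. Pictures are saved under pics/ and viewed, at most 10 in all, crops included, and the job is handed in when it is done.

Besides the shell and the picture viewer there is one more tool, called after "Request:" in YAML: its name, and indented under it one key for each argument. play_rows: Moves the arm, as the interface text tells. Its arguments: {"type":"object","properties":{"targets":{"type":"array"},"force":{"type":"number"}},"required":["targets"]}

```bash
mkdir -p pics; ls
cat > h.py <<'E'
import numpy as np, cv2
from bench import manip, camera, finder
def ray(p,u,v):
    K=np.array(p["K"]); d=np.linalg.inv(K)@[u,v,1.]; R=np.array(p["orientation"]); d=R@d
    return np.array(p["eye"]),d/np.linalg.norm(d)
def atz(p,u,v,z):
    e,d=ray(p,u,v); return e+d*(z-e[2])/d[2]
def proj(p,X):
    c=np.array(p["orientation"]).T@(np.array(X)-np.array(p["eye"])); u=np.array(p["K"])@c; return u[:2]/u[2]
E
python3 - <<'E'
from h import *
for n in("scene","side"):
    p=camera(n); cv2.imwrite(f"pics/{n}0.png",p["color"]); print(n,np.round(p["eye"],3),np.round(p["orientation"],3).tolist(),p["K"])
    for t in("gauge","handle","latch","key","stand","grease_jar","coupling","plug"):
        print(t,[(round(r["conf"],2),(np.array(r["rect"])*[640,480,640,480]).round(0).tolist()) for r in finder.search_frame(p,t)[:4]])
print(manip.get_state())
E
```

```text
pics
scene [1.085 0.772 0.808] [[-0.818, 0.37, -0.44], [0.575, 0.5, -0.648], [-0.021, -0.783, -0.622]] [[503.86270882   0.         319.39618854]
 [  0.         503.86270882 244.2559814 ]
 [  0.           0.           1.        ]]
gauge [(0.97, [344.0, 292.0, 71.0, 114.0])]
handle [(0.63, [331.0, 259.0, 35.0, 50.0])]
latch [(0.5, [351.0, 271.0, 10.0, 14.0])]
key [(0.89, [249.0, 218.0, 16.0, 40.0]), (0.86, [327.0, 184.0, 11.0, 33.0]), (0.7, [277.0, 179.0, 18.0, 36.0]), (0.5, [292.0, 190.0, 14.0, 24.0])]
stand [(0.73, [293.0, 209.0, 37.0, 25.0])]
grease_jar [(0.94, [481.0, 349.0, 36.0, 44.0])]
coupling [(0.67, [246.0, 316.0, 23.0, 34.0])]
plug [(0.77, [210.0, 224.0, 25.0, 29.0])]
side [ 0.27  -0.562  0.781] [[0.892, -0.333, 0.306], [-0.452, -0.626, 0.635], [-0.02, -0.705, -0.709]] [[501.49566274   0.         315.10771687]
 [  0.         501.49566274 238.86325761]
 [  0.           0.           1.        ]]
gauge [(0.65, [319.0, 227.0, 55.0, 107.0])]
handle [(0.95, [321.0, 232.0, 20.0, 76.0])]
latch [(0.43, [303.0, 205.0, 15.0, 15.0])]
key [(0.98, [388.0, 456.0, 31.0, 47.0]), (0.97, [357.
[... 406 characters left out ...]

       -3.02669313e-04,  9.00006475e+01]), 'qd': array([-0.02608806,  0.06193527, -0.01564788, -0.15068706,  0.09547069,
       -0.1303386 ]), 'tau': array([-7.57861453e-04, -5.20088089e+01,  4.64866376e+01,  1.18245636e-03,
        4.82007829e-05,  1.65874226e-06]), 'eef_pos': array([ 0.1786334 , -0.52018538,  0.23128674]), 'eef_rot': array([[ 9.45790125e-01,  3.24778445e-01, -3.26567408e-06],
       [ 3.24778445e-01, -9.45790125e-01, -6.75498505e-06],
       [-5.28251584e-06,  5.32817760e-06, -1.00000000e+00]]), 'wrist_force': array([ 0.12360472,  1.23389602, -0.22415203]), 'wrist_torque': array([-0.00361381, -0.00390646, -0.02072083]), 'gripper_force': 0.0, 'opening': 1.0010173305483951}
```

View pics/scene0.png

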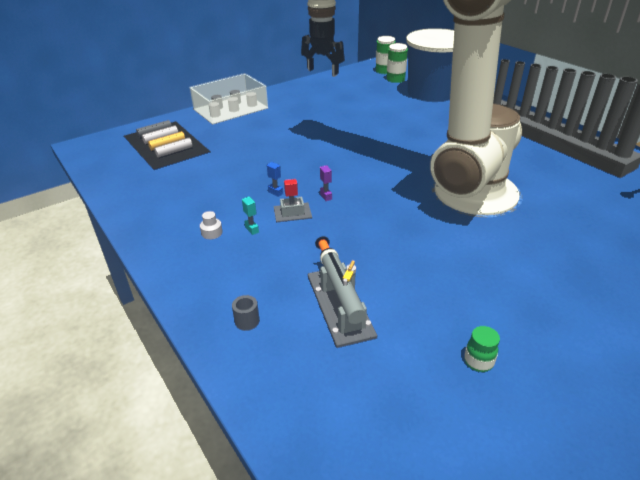

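View pics/side0.png

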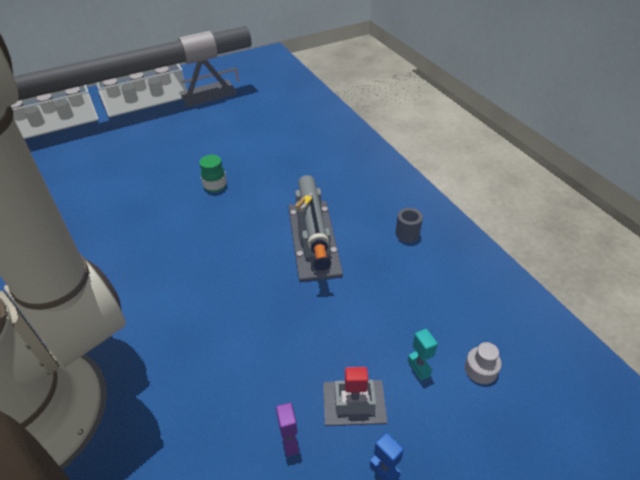

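Scene picture: the red key stands in its grey stand at (292,190). Look-alikes are turquoise (249,218), blue (277,179) and purple (327,184). In the side picture, red is at (357,383), turquoise (423,353), purple (288,431) and blue (388,456). The gauge handle is at (321,252) and the yellow latch at (303,203). I choose the red key in the stand and check it in a crop.

Run:
```python
from h import *
s=camera("side"); c=camera("scene")
def crop(p,x,y,w,h): return cv2.resize(p["color"][y:y+h,x:x+w],(400,300),interpolation=cv2.INTER_CUBIC)
im=np.vstack([np.hstack([crop(s,315,360,80,60),crop(s,255,170,120,110)]),np.hstack([crop(c,262,172,64,48),crop(c,290,230,100,120)])])
cv2.imwrite("pics/crop1.png",im)
# colour centroids
def col(p,box,lo,hi):
    x,y,w,h=box; hsv=cv2.cvtColor(p["color"][y:y+h,x:x+w],cv2.COLOR_BGR2HSV); m=cv2.inRange(hsv,lo,hi); ys,xs=np.nonzero(m); return xs+x,ys+y
def tri(a,b):
    A=[];B=[]
    for e,d in(a,b):
        P=np.eye(3)-np.outer(d,d); A.append(P);B.append(P@e)
    X=np.linalg.lstsq(np.vstack(A),np.hstack(B),rcond=None)[0]
    return X,[float(np.linalg.norm(np.cross(X-e,d))) for e,d in(a,b)]
for n,lo,hi,bs,bc in(("red",(0,150,60),(5,255,255),(330,360,60,50),(275,172,35,35)),("orange",(6,150,80),(16,255,255),(300,225,40,45),(305,230,35,40)),("yellow",(19,130,80),(32,255,255),(285,185,40,40),(335,255,30,40))):
    a=col(s,bs,lo,hi);b=col(c,bc,lo,hi)
    print(n,len(a[0]),len(b[0]),a[0].mean(),a[1].mean(),b[0].mean(),b[1].mean(),tri(ray(s,a[0].mean(),a[1].mean()),ray(c,b[0].mean(),b[1].mean())))
# gauge base & stand masks
for p in(s,c):
    for t in("stand","gauge"):
        r=finder.cut_out(p,t)
        if r:
            m=r[0]["mask"].astype(np.uint8); ys,xs=np.nonzero(m); z=0.004 if t=="stand" else 0.012
            h=cv2.convexHull(np.c_[xs,ys].astype(np.int32)); h=cv2.approxPolyDP(h,2,True)[:,0]
            print(t,[(q.tolist(),atz(p,*q,z)[:2].round(3).tolist()) for q in h])
```

```text
red 14 5 352.85714285714283 376.57142857142856 289.0 183.8 (array([ 0.48921715, -0.23666743,  0.0909428 ]), [0.005084395336911362, 0.005084395336911706])
orange 121 75 319.73553719008265 250.59504132231405 323.05333333333334 244.10666666666665 (array([0.56555954, 0.02616036, 0.08676334]), [0.003172001898105562, 0.0031720018981061145])
yellow 44 85 307.20454545454544 199.04545454545453 348.61176470588236 272.5882352941176 (array([0.59715583, 0.15446135, 0.10678298]), [0.0019304686329313558, 0.0019304686329320554])
stand [([387, 423], [0.519, -0.289]), ([325, 424], [0.431, -0.245]), ([324, 382], [0.463, -0.179]), ([381, 380], [0.551, -0.221])]
gauge [([341, 276], [0.6, 0.009]), ([299, 278], [0.523, 0.044]), ([289, 205], [0.598, 0.255]), ([300, 179], [0.663, 0.33]), ([305, 176], [0.679, 0.335]), ([314, 179], [0.693, 0.313]), ([326, 202], [0.679, 0.224]), ([343, 269], [0.613, 0.023])]
stand [([312, 216], [0.461, -0.181]), ([308, 219], [0.478, -0.176]), ([278, 222], [0.552, -0.213]), ([275, 219], [0.551, -0.23]), ([274, 208], [0.525, -0.278]), ([282, 200], [0.486, -0.299]), ([301, 197], [0.433, -0.279]), ([309, 204], [0.435, -0.235])]
gauge [([375, 339], [0.61, 0.266]), ([341, 347], [0.679, 0.241]), ([335, 345], [0.686, 0.23]), ([308, 278], [0.617, 0.03]), ([315, 242], [0.526, -0.072]), ([319, 237], [0.506, -0.083]), ([327, 238], [0.492, -0.067]), ([353, 262], [0.497, 0.048]), ([377, 331], [0.593, 0.251])]
```

View pics/crop1.png

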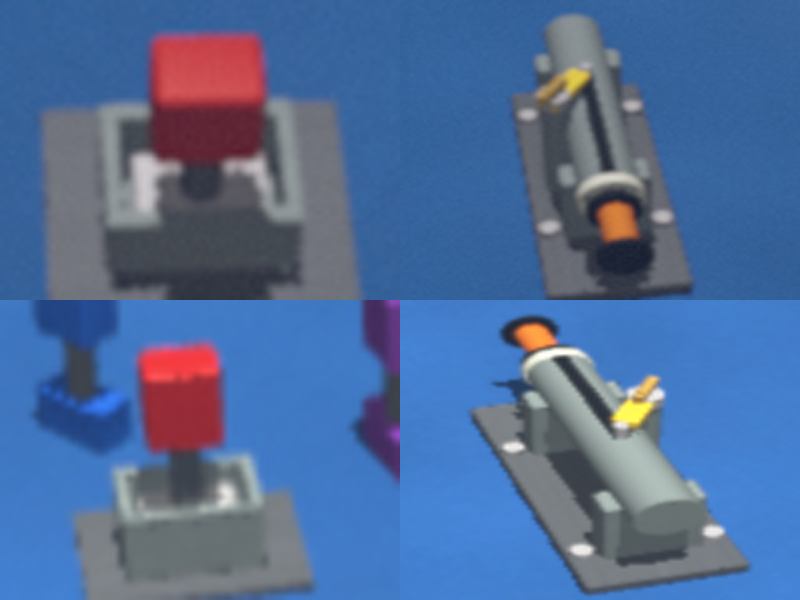

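The crop confirms it: red grip and dark stem in the grey box. The stand foot's centre is near (0.491, -0.234) at yaw about -26° (98 x 73 mm measured, against 100 x 75). Next I move above it for a wrist view.

Request:
play_rows:
  targets:
    - {"travel": [0.647,-0.283,0],"turn": [0,0,0],"gripper": 85}
    - {"travel": [0.647,-0.283,0],"turn": [0,0,0],"gripper": 85}
    - {"travel": [0.647,-0.283,0],"turn": [0,0,0],"gripper": 85}
    - {"travel": [0.647,-0.283,0],"turn": [0,0,0],"gripper": 85}
    - {"travel": [0.647,-0.283,0],"turn": [0,0,0],"gripper": 85}
    - {"travel": [0.647,-0.283,0],"turn": [0,0,0],"gripper": 85}
    - {"travel": [0.647,-0.283,0],"turn": [0,0,0],"gripper": 85}
    - {"travel": [0.647,-0.283,0],"turn": [0,0,0],"gripper": 85}
    - {"travel": [0.647,-0.283,0],"turn": [0,0,0],"gripper": 85}
    - {"travel": [0.647,-0.283,0],"turn": [0,0,0],"gripper": 85}
    - {"travel": [0,0,0],"turn": [0,0,-0.94],"gripper": 85}
    - {"travel": [0,0,0],"turn": [0,0,-0.94],"gripper": 85}
    - {"travel": [0,0,0],"turn": [0,0,-0.94],"gripper": 85}
    - {"travel": [0,0,0],"turn": [0,0,-0.94],"gripper": 85}
    - {"travel": [0,0,0],"turn": [0,0,-0.94],"gripper": 85}
    - {"travel": [0,0,0],"turn": [0,0,-0.94],"gripper": 85}
    - {"travel": [0,0,0],"turn": [0,0,-0.94],"gripper": 85}
    - {"travel": [0,0,0],"turn": [0,0,-0.94],"gripper": 85}
    - {"travel": [0,0,0],"turn": [0,0,0],"gripper": 85}

```text
clock: 3.58
eef_pos: [0.4906, -0.2335, 0.2313]
eef_rot: [[0.438, 0.899, 0.0], [0.899, -0.438, 0.0], [0.0, -0.0, -1.0]]
wrist_force: [-0.1, 1.0, -0.4]
opening: 0.996
gripper_force: 0.0
```

Run:
```python
from h import *
p=camera("wrist"); cv2.imwrite("pics/w1.png",p["color"]); print(np.round(p["eye"],4),np.round(p["orientation"],4).tolist(),p["K"])
st=manip.get_state(); print(st["clock"],st["q"].round(1),st["eef_pos"],st["eef_rot"].round(4).tolist())
for t in("key","stand"):
    print(t,[(round(r["conf"],2),(np.array(r["rect"])*[640,480,640,480]).round(0).tolist()) for r in finder.search_frame(p,t)[:4]])
```

```text
[ 0.5211 -0.1707  0.3746] [[0.8995, -0.4198, -0.1212], [-0.4369, -0.8634, -0.2523], [0.0013, 0.2799, -0.96]] [[371.64829954   0.         318.14023407]
 [  0.         371.64829954 236.11866424]
 [  0.           0.           1.        ]]
3.625 [-25.4   4.1   9.1  95.    0.   90.6] [ 0.49064965 -0.23346554  0.23129284] [[0.4391, 0.8984, 0.0], [0.8984, -0.4391, 0.0], [0.0, -0.0, -1.0]]
key [(0.96, [357.0, 319.0, 46.0, 82.0]), (0.88, [210.0, 271.0, 54.0, 64.0]), (0.85, [320.0, 218.0, 50.0, 48.0]), (0.81, [452.0, 145.0, 71.0, 49.0])]
stand [(0.86, [317.0, 198.0, 98.0, 73.0])]
```

View pics/w1.png

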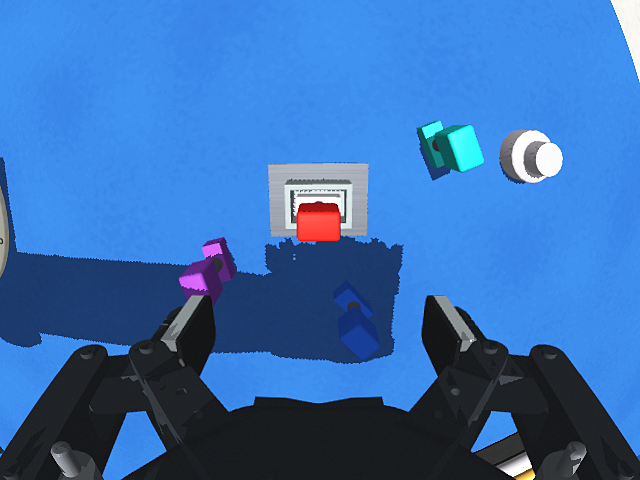

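Wrist view: the red key's top is at (318,224) in the stand's box, the stand foot spans (268..368, 164..237), purple is at (210,270), blue at (355,320) and turquoise at (450,147). I'll measure with the fisheye model.

```bash
cat >> h.py <<'E'
def fray(p,u,v):
    K=np.array(p["K"]); x=(u-K[0,2])/K[0,0]; y=(v-K[1,2])/K[1,1]; r=np.hypot(x,y)+1e-12
    d=np.array([x/r*np.sin(r),y/r*np.sin(r),np.cos(r)]); return np.array(p["eye"]),np.array(p["orientation"])@d
def fatz(p,u,v,z):
    e,d=fray(p,u,v); return e+d*(z-e[2])/d[2]
def fproj(p,X):
    c=np.array(p["orientation"]).T@(np.array(X)-np.array(p["eye"])); t=np.arctan2(np.hypot(c[0],c[1]),c[2]); K=np.array(p["K"]); s=K[0,0]*t/np.hypot(c[0],c[1]); return np.array([K[0,2]+s*c[0],K[1,2]+s*c[1]])
def hmask(p,lo,hi,box=None):
    m=cv2.inRange(cv2.cvtColor(p["color"],cv2.COLOR_BGR2HSV),lo,hi)
    if box is not None:
        x,y,w,h=box; o=np.zeros_like(m); o[y:y+h,x:x+w]=m[y:y+h,x:x+w]; m=o
    return m
def rect_world(p,m,z):
    "min-area rectangle of a mask mapped to plane z: centre, size, yaw of long side"
    ys,xs=np.nonzero(m); W=np.array([fatz(p,x,y,z)[:2] for x,y in zip(xs,ys)])
    (c,s,a)=cv2.minAreaRect((W*1e4).astype(np.float32)); 
    if s[0]<s[1]: s=s[::-1]; a+=90
    return np.array(c)/1e4,np.array(s)/1e4,(a+90)%180-90
E
python3 - <<'E'
from h import *
p=camera("wrist")
hsv=cv2.cvtColor(p["color"],cv2.COLOR_BGR2HSV)
print(hsv[170,280],hsv[230,310],hsv[206:244:3,318].tolist())
m=cv2.inRange(hsv,(0,0,60),(180,80,255)); o=np.zeros_like(m); o[155:245,255:380]=m[155:245,255:380]
print("foot",rect_world(p,o,0.004))
r=hmask(p,(0,150,40),(8,255,255),(285,195,70,55))|hmask(p,(172,150,40),(180,255,255),(285,195,70,55))
ys,xs=np.nonzero(r); print(xs.min(),xs.max(),ys.min(),ys.max())
V=hsv[...,2]; print(V[200:246:2,318].tolist())
b=r&np.where(V>225,255,0).astype(np.uint8)
print("redtop",rect_world(p,b,0.100)); print("purple,blue",fatz(p,205,282,.09),fatz(p,357,335,.09))
E
```

```text
[111  21 190] [  1 192 255] [[0, 218, 152], [0, 222, 156], [1, 225, 254], [2, 178, 255], [2, 177, 255], [1, 182, 255], [1, 183, 255], [1, 187, 255], [1, 194, 255], [1, 199, 255], [1, 203, 254], [1, 215, 255], [106, 222, 107]]
foot (array([ 0.49110586, -0.23355178]), array([0.09994432, 0.07493018]), -25.654891967773438)
296 340 202 240
[250, 93, 152, 152, 156, 150, 254, 255, 255, 255, 255, 255, 255, 255, 255, 255, 255, 255, 254, 255, 255, 107, 109]
redtop (array([ 0.48981045, -0.23566982]), array([0.0323925 , 0.02214201]), -26.00180435180664)
purple,blue [ 0.37977734 -0.23977616  0.09      ] [ 0.47606518 -0.34318803  0.09      ]
```

Request:
play_rows:
  targets:
    - {"travel": [-0.038,0,0.3],"turn": [0,0,0],"gripper": 60}
    - {"travel": [0,0,0.4],"turn": [0,0,0],"gripper": 60}
    - {"travel": [0,0,0.5],"turn": [0,0,0],"gripper": 60}
    - {"travel": [0,0,0.5],"turn": [0,0,0],"gripper": 60}
    - {"travel": [0,0,0.4],"turn": [0,0,0],"gripper": 60}
    - {"travel": [0,0,0.4],"turn": [0,0,0],"gripper": 60}
    - {"travel": [0,0,0.2],"turn": [0,0,0],"gripper": 60}
    - {"travel": [0,0,0.155],"turn": [0,0,0],"gripper": 60}
    - {"travel": [0,0,0],"turn": [0,0,0],"gripper": 20}
    - {"travel": [0,0,0],"turn": [0,0,0],"gripper": 20}
    - {"travel": [0,0,0],"turn": [0,0,0],"gripper": 20}
    - {"travel": [0,0,0],"turn": [0,0,0],"gripper": 20}
    - {"travel": [0,0,0],"turn": [0,0,0],"gripper": 20}
    - {"travel": [0,0,0],"turn": [0,0,0],"gripper": 20}
  force: 70

```text
clock: 5.52
eef_pos: [0.49, -0.2357, 0.0607]
eef_rot: [[0.437, 0.899, 0.001], [0.899, -0.437, -0.001], [-0.0, 0.001, -1.0]]
wrist_force: [-0.5, -0.4, 4.3]
opening: 0.393
gripper_force: 70.0
```

Request:
play_rows:
  targets:
    - {"travel": [0,0,-0.2],"turn": [0,0,0],"gripper": 20}
    - {"travel": [0,0,-0.3],"turn": [0,0,0],"gripper": 20}
    - {"travel": [0,0,-0.4],"turn": [0,0,0],"gripper": 20}
    - {"travel": [0,0,-0.5],"turn": [0,0,0],"gripper": 20}
    - {"travel": [0,0,-0.5],"turn": [0,0,0],"gripper": 20}
    - {"travel": [0,0,-0.5],"turn": [0,0,0],"gripper": 20}
    - {"travel": [0,0,-0.5],"turn": [0,0,0],"gripper": 20}
    - {"travel": [0,0,-0.3],"turn": [0,0,0],"gripper": 20}
    - {"travel": [0.4,-0.1,0],"turn": [0,0,0],"gripper": 20}
    - {"travel": [0.55,-0.13,0],"turn": [0,0,0],"gripper": 20}
    - {"travel": [0.6,-0.14,0],"turn": [0,0,0],"gripper": 20}
    - {"travel": [0.6,-0.14,0],"turn": [0,0,0],"gripper": 20}
    - {"travel": [0.6,-0.14,0],"turn": [0,0,0],"gripper": 20}
    - {"travel": [0.6,-0.14,0],"turn": [0,0,0],"gripper": 20}
    - {"travel": [0.6,-0.14,0],"turn": [0,0,0],"gripper": 20}
    - {"travel": [0.6,-0.14,0],"turn": [0,0,0],"gripper": 20}
    - {"travel": [0.55,-0.13,0],"turn": [0,0,0],"gripper": 20}
    - {"travel": [0.3,-0.06,0],"turn": [0,0,0],"gripper": 20}
    - {"travel": [0,0,0],"turn": [0,0,0],"gripper": 20}

```text
clock: 7.9
eef_pos: [0.5634, 0.0896, 0.2522]
eef_rot: [[0.436, 0.9, -0.0], [0.9, -0.436, -0.0], [-0.0, 0.0, -1.0]]
wrist_force: [0.3, -0.8, -2.7]
opening: 0.385
gripper_force: 69.9
```

Run:
```python
from h import *
p=camera("wrist"); cv2.imwrite("pics/w2.png",p["color"]); print(np.round(p["eye"],4))
st=manip.get_state(); print(st["clock"],st["q"].round(1),st["eef_pos"],st["eef_rot"].round(4).tolist(),st["opening"])
for t in("key","latch","gauge","handle"):
    print(t,[(round(r["conf"],2),(np.array(r["rect"])*[640,480,640,480]).round(0).tolist()) for r in finder.search_frame(p,t)[:4]])
```

```text
[0.5937 0.1524 0.3955]
7.95 [  9.    8.4  16.1  97.8  -0.  124.9] [0.56327348 0.08876904 0.25224745] [[0.4366, 0.8996, -0.0001], [0.8996, -0.4366, -0.0004], [-0.0004, 0.0001, -1.0]] 0.38960774870015896
key [(0.59, [319.0, 310.0, 105.0, 138.0])]
latch [(0.91, [314.0, 138.0, 39.0, 54.0])]
gauge [(0.7, [331.0, 147.0, 112.0, 269.0])]
handle [(0.46, [346.0, 175.0, 35.0, 151.0])]
```

View pics/w2.png

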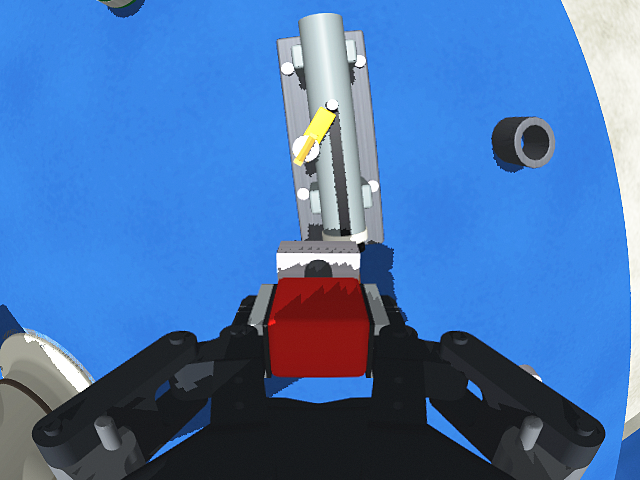

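Wrist view 2: the latch's yellow arm runs from (332,105) to the brass bar at about (305,152), with a white hub behind it. The held key covers (319,310), the tube's mouth is near (347,237), and the coupling is clear at (523,142). I'll crop the latch for precision.

Run:
```python
from h import *
p=camera("wrist"); np.save("w2.npy",p["color"])
im=cv2.resize(p["color"][95:180,280:350],None,fx=7,fy=7,interpolation=cv2.INTER_NEAREST)
cv2.imwrite("pics/w2c.png",im)
m=hmask(p,(10,110,60),(35,255,255),(285,95,60,80)); hsv=cv2.cvtColor(p["color"],cv2.COLOR_BGR2HSV)
ys,xs=np.nonzero(m); 
for y in range(ys.min(),ys.max()+1,3): print(y,[(x,*hsv[y,x].tolist()) for x in xs[ys==y]][::2])
```

```text
105 [(np.int64(319), 30, 175, 255), (np.int64(321), 26, 123, 242)]
108 [(np.int64(317), 30, 172, 255), (np.int64(319), 30, 119, 255), (np.int64(321), 30, 121, 255), (np.int64(323), 30, 117, 255), (np.int64(325), 30, 203, 255), (np.int64(327), 21, 234, 109)]
111 [(np.int64(315), 30, 171, 255), (np.int64(317), 30, 115, 255), (np.int64(319), 30, 128, 255), (np.int64(321), 30, 128, 255), (np.int64(323), 30, 129, 255), (np.int64(325), 30, 131, 255), (np.int64(327), 30, 130, 255), (np.int64(329), 30, 137, 255), (np.int64(331), 30, 221, 255)]
114 [(np.int64(313), 29, 164, 255), (np.int64(315), 30, 125, 255), (np.int64(317), 30, 127, 255), (np.int64(319), 30, 129, 255), (np.int64(321), 30, 131, 255), (np.int64(323), 30, 133, 255), (np.int64(325), 30, 139, 255), (np.int64(327), 30, 138, 255), (np.int64(329), 30, 140, 255), (np.int64(331), 30, 142, 255), (np.int64(333), 30, 180, 255)]
117 [(np.int64(311), 22, 114, 190), (np.int64(313), 30, 132, 255), (np.int64(315), 30, 129, 255), (np.int64(317), 30, 131, 255), (np.int64(319), 30, 133, 255), (np.int64(321), 30, 133, 255), (np.int64(323), 30, 1
[... 2484 characters left out ...]
t64(301), 27, 175, 252), (np.int64(303), 27, 154, 254), (np.int64(305), 23, 166, 244), (np.int64(307), 24, 173, 247)]
150 [(np.int64(298), 27, 112, 253), (np.int64(300), 26, 157, 253), (np.int64(302), 26, 155, 253), (np.int64(304), 23, 169, 243), (np.int64(306), 22, 161, 244)]
153 [(np.int64(297), 26, 184, 252), (np.int64(299), 27, 154, 254), (np.int64(301), 23, 168, 245), (np.int64(303), 23, 172, 245), (np.int64(305), 19, 147, 218)]
156 [(np.int64(295), 27, 141, 255), (np.int64(297), 27, 156, 253), (np.int64(299), 24, 164, 248), (np.int64(301), 23, 170, 245), (np.int64(303), 20, 145, 229)]
159 [(np.int64(294), 30, 114, 255), (np.int64(300), 27, 163, 255)]
162 [(np.int64(299), 30, 117, 255)]
```

View pics/w2c.png

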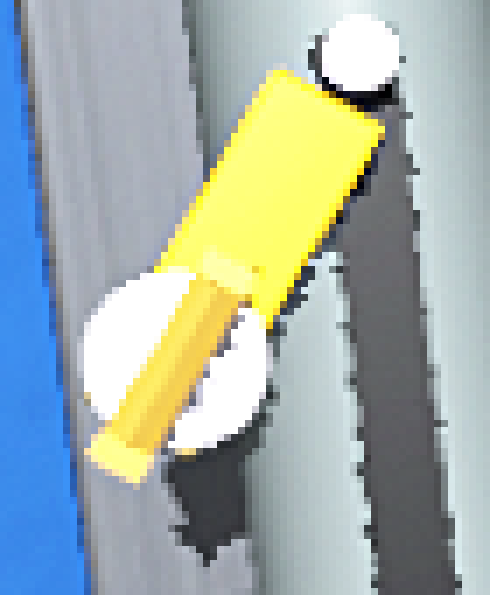

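Run:
```python
from h import *
p=camera("wrist"); st=manip.get_state(); print(st["eef_pos"],np.degrees(np.arctan2(st["eef_rot"][1,0],st["eef_rot"][0,0])))
a=fatz(p,312.5,131.6,.115)[:2];b=fatz(p,295.6,161.1,.115)[:2];d=a-b
print("bar",(a+b)/2,np.linalg.norm(d),np.degrees(np.arctan2(d[1],d[0])))
a=fatz(p,307.2,141,.118)[:2];b=fatz(p,300.3,153,.118)[:2];d=a-b
print("ridge",(a+b)/2,np.degrees(np.arctan2(d[1],d[0])))
print("hub",fatz(p,304.6,145.8,.107)[:2])
hsv=cv2.cvtColor(p["color"],cv2.COLOR_BGR2HSV)
m=hmask(p,(28,105,240),(33,255,255),(300,95,45,48)); print("yellow",rect_world(p,m,.100))
# base plate edges & tube
m=finder.cut_out(p,"gauge")[0]["mask"]; ys,xs=np.nonzero(m)
for z in(.012,): print("gauge",rect_world(p,m,z))
# key socket top edge while held: expected position of key socket
print("socket corners exp at",[fproj(p,np.r_[st["eef_pos"][:2]+st["eef_rot"][:2,0]*0.010+st["eef_rot"][:2,1]*s*0.021,st["eef_pos"][2]-.0557+.022]).round(1).tolist() for s in(-1,1)])
```

```text
[0.56324693 0.08812578 0.25216808] 64.01439132414548
bar [0.57937886 0.14463549] 0.025656309989990713 34.210217542332146
ridge [0.57915301 0.14435774] 34.109571049189654
hub [0.5795839  0.14464922]
yellow (array([0.59680044, 0.15618942]), array([0.02651535, 0.01404888]), 34.071067810058594)
gauge (array([0.59492749, 0.07696443]), array([0.20416265, 0.01182988]), 75.58284759521484)
socket corners exp at [[276.1, 251.4], [359.3, 251.5]]
```

Request:
play_rows:
  targets:
    - {"travel": [0.3,-0.05,0],"turn": [0,0,0],"gripper": 20}
    - {"travel": [0.4,-0.07,0],"turn": [0,0,0],"gripper": 20}
    - {"travel": [0.265,-0.05,0],"turn": [0,0,0],"gripper": 20}
    - {"travel": [0,0,0],"turn": [0,0,-0.835],"gripper": 20}
    - {"travel": [0,0,0],"turn": [0,0,-0.835],"gripper": 20}
    - {"travel": [0,0,0],"turn": [0,0,-0.835],"gripper": 20}
    - {"travel": [0,0,0],"turn": [0,0,-0.835],"gripper": 20}
    - {"travel": [0,0,0],"turn": [0,0,-0.835],"gripper": 20}
    - {"travel": [0,0,0],"turn": [0,0,-0.835],"gripper": 20}
    - {"travel": [0,0,0],"turn": [0,0,-0.835],"gripper": 20}
    - {"travel": [0,0,0],"turn": [0,0,-0.835],"gripper": 20}
    - {"travel": [0,0,0],"turn": [0,0,-0.835],"gripper": 20}
    - {"travel": [0,0,0],"turn": [0,0,-0.835],"gripper": 20}
    - {"travel": [0,0,0],"turn": [0,0,-0.835],"gripper": 20}
    - {"travel": [0,0,0],"turn": [0,0,-0.835],"gripper": 20}
    - {"travel": [0,0,0],"turn": [0,0,0],"gripper": 20}
    - {"travel": [0,0,0],"turn": [0,0,0],"gripper": 20}

```text
clock: 10.42
eef_pos: [0.5795, 0.146, 0.2518]
eef_rot: [[-0.561, 0.828, -0.0], [0.828, 0.561, -0.0], [0.0, -0.0, -1.0]]
wrist_force: [-0.1, -0.2, -3.2]
opening: 0.39
gripper_force: 70.0
```

Run:
```python
from h import *
p=camera("wrist")
st=manip.get_state(); R=st["eef_rot"]; print(st["clock"],st["q"].round(1),st["eef_pos"],R.round(4).tolist(),np.degrees(np.arctan2(R[1,0],R[0,0])))
print("err tool units",R.T@(np.array([.5794,.1446,st["eef_pos"][2]])-st["eef_pos"])/.06)
x=["%s"%fproj(p,np.r_[st["eef_pos"][:2]+R[:2,0]*0.010+R[:2,1]*s*0.021,st["eef_pos"][2]-.0557]).round(1) for s in(-1,1)]; print(x)
cv2.imwrite("pics/w3.png",cv2.resize(p["color"][60:420,200:440],None,fx=1.6,fy=1.6))
```

```text
10.475 [14.1 12.3 20.6 98.3 -0.  70. ] [0.57951214 0.14585508 0.25188444] [[-0.5611, 0.8278, -0.0001], [0.8278, 0.5611, -0.0], [0.0, -0.0001, -1.0]] 124.1301314336357
err tool units [-1.62665578e-02 -1.32835842e-02  1.24740598e-06]
['[282.4 240.3]', '[357.2 240.3]']
```

View pics/w3.png

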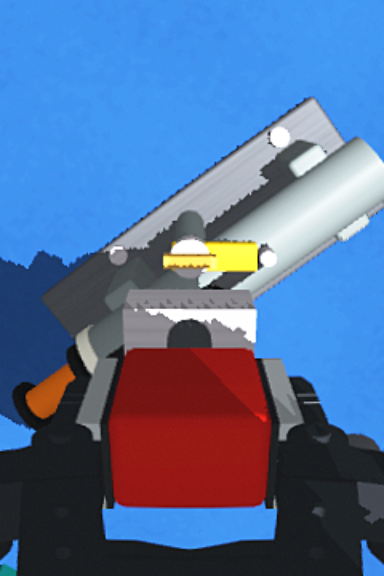

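Wrist view 3: the bar is level and centred at about column 190, the same as the key socket (123..257). Aligned, so I lower the key.

Request:
play_rows:
  targets:
    - {"travel": [-0.016,-0.013,0.2],"turn": [0,0,0],"gripper": 20}
    - {"travel": [0,0,0.35],"turn": [0,0,0],"gripper": 20}
    - {"travel": [0,0,0.3],"turn": [0,0,0],"gripper": 20}
    - {"travel": [0,0,0.2],"turn": [0,0,0],"gripper": 20}
    - {"travel": [0,0,0.1],"turn": [0,0,0],"gripper": 20}
    - {"travel": [0,0,0.1],"turn": [0,0,0],"gripper": 20}
    - {"travel": [0,0,0.1],"turn": [0,0,0],"gripper": 20}
    - {"travel": [0,0,0.1],"turn": [0,0,0],"gripper": 20}
    - {"travel": [0,0,0],"turn": [0,0,0],"gripper": 20}

```text
clock: 11.6
eef_pos: [0.5792, 0.1441, 0.1645]
eef_rot: [[-0.562, 0.827, -0.001], [0.827, 0.562, -0.0], [0.0, -0.001, -1.0]]
wrist_force: [-0.2, 0.1, -2.0]
opening: 0.389
gripper_force: 70.0
```

Request:
play_rows:
  targets:
    - {"travel": [0,0,0],"turn": [0,0,-0.5],"gripper": 20}
    - {"travel": [0,0,0],"turn": [0,0,-0.6],"gripper": 20}
    - {"travel": [0,0,0],"turn": [0,0,-0.7],"gripper": 20}
    - {"travel": [0,0,0],"turn": [0,0,-0.7],"gripper": 20}
    - {"travel": [0,0,0],"turn": [0,0,-0.7],"gripper": 20}
    - {"travel": [0,0,0],"turn": [0,0,-0.7],"gripper": 20}
    - {"travel": [0,0,0],"turn": [0,0,-0.7],"gripper": 20}
    - {"travel": [0,0,0],"turn": [0,0,-0.7],"gripper": 20}
    - {"travel": [0,0,0],"turn": [0,0,-0.7],"gripper": 20}
    - {"travel": [0,0,0],"turn": [0,0,-0.7],"gripper": 20}
    - {"travel": [0,0,0],"turn": [0,0,-0.7],"gripper": 20}
    - {"travel": [0,0,0],"turn": [0,0,-0.7],"gripper": 20}
    - {"travel": [0,0,0],"turn": [0,0,-0.7],"gripper": 20}
    - {"travel": [0,0,0],"turn": [0,0,-0.7],"gripper": 20}
    - {"travel": [0,0,0],"turn": [0,0,-0.7],"gripper": 20}
    - {"travel": [0,0,0],"turn": [0,0,-0.6],"gripper": 20}
    - {"travel": [0,0,0],"turn": [0,0,0],"gripper": 20}

```text
clock: 13.72
eef_pos: [0.5802, 0.1443, 0.1654]
eef_rot: [[-0.988, -0.156, 0.002], [-0.156, 0.988, 0.0], [-0.002, 0.0, -1.0]]
wrist_force: [5.6, 0.0, -3.3]
opening: 0.388
gripper_force: 69.7
```

```bash
cat > s.py <<'E'
from h import *
st=manip.get_state(); R=st["eef_rot"]; print(st["clock"],st["q"].round(1),st["eef_pos"].round(4),"yaw",np.degrees(np.arctan2(R[1,0],R[0,0])).round(2),"F",st["wrist_force"].round(2),"M",st["wrist_torque"].round(3),st["opening"])
E
python3 s.py
```

```text
13.725 [14.  10.6  9.  88.3 -0.   5. ] [0.5802 0.1443 0.1654] yaw -171.04 F [ 5.65  0.04 -3.3 ] M [ 0.214 -1.461 -0.076] 0.38817615404074507
```

Request:
play_rows:
  targets:
    - {"travel": [0,0,0],"turn": [0,0,-0.4],"gripper": 20}
    - {"travel": [0,0,0],"turn": [0,0,-0.4],"gripper": 20}
    - {"travel": [0,0,0],"turn": [0,0,-0.4],"gripper": 20}
    - {"travel": [0,0,0],"turn": [0,0,0],"gripper": 20}

```text
clock: 14.22
eef_pos: [0.5803, 0.1444, 0.1654]
eef_rot: [[-0.961, -0.278, 0.002], [-0.278, 0.961, 0.0], [-0.002, -0.0, -1.0]]
wrist_force: [6.8, 1.8, -4.2]
opening: 0.39
gripper_force: 69.8
```

```bash
python3 s.py
```

```text
14.225 [14.  10.6  9.  88.3 -0.  -2.1] [0.5803 0.1444 0.1654] yaw -163.88 F [ 6.82  1.79 -4.17] M [ 0.234 -1.633 -0.121] 0.38972488722667414
```

Request:
play_rows:
  targets:
    - {"travel": [0,0,0],"turn": [0,0,-0.4],"gripper": 20}
    - {"travel": [0,0,0],"turn": [0,0,-0.4],"gripper": 20}
    - {"travel": [0,0,0],"turn": [0,0,-0.3],"gripper": 20}
    - {"travel": [0,0,0],"turn": [0,0,0],"gripper": 20}

```text
clock: 14.72
eef_pos: [0.5805, 0.1445, 0.1654]
eef_rot: [[-0.922, -0.386, 0.003], [-0.386, 0.922, 0.001], [-0.003, -0.0, -1.0]]
wrist_force: [6.7, 2.2, -3.8]
opening: 0.392
gripper_force: 69.8
```

```bash
python3 s.py
```

```text
14.725 [14.  10.6  9.  88.3 -0.  -8.7] [0.5805 0.1445 0.1654] yaw -157.29 F [ 6.72  2.21 -3.85] M [ 0.345 -1.781 -0.219] 0.39241020971615503
```

Request:
play_rows:
  targets:
    - {"travel": [0,0,0],"turn": [0,0,-0.4],"gripper": 20}
    - {"travel": [0,0,0],"turn": [0,0,-0.3],"gripper": 20}
    - {"travel": [0,0,0],"turn": [0,0,0],"gripper": 20}

```text
clock: 15.1
eef_pos: [0.5805, 0.1445, 0.1654]
eef_rot: [[-0.892, -0.452, 0.003], [-0.452, 0.892, 0.001], [-0.003, -0.0, -1.0]]
wrist_force: [6.6, 2.4, -5.1]
opening: 0.391
gripper_force: 69.8
```

```bash
python3 s.py
```

```text
15.1 [ 14.   10.6   9.   88.3   0.  -12.9] [0.5805 0.1445 0.1654] yaw -153.14 F [ 6.63  2.39 -5.15] M [ 0.504 -1.809 -0.718] 0.3908771584164741
```

Request:
play_rows:
  targets:
    - {"travel": [0,0,0],"turn": [0,0,0.6],"gripper": 20}
    - {"travel": [0,0,0],"turn": [0,0,0.6],"gripper": 20}
    - {"travel": [0,0,0],"turn": [0,0,0],"gripper": 20}

```text
clock: 15.48
eef_pos: [0.5801, 0.1444, 0.1654]
eef_rot: [[-0.941, -0.337, 0.002], [-0.337, 0.941, 0.001], [-0.002, -0.0, -1.0]]
wrist_force: [6.0, 1.8, -3.0]
opening: 0.39
gripper_force: 70.2
```

```bash
python3 s.py
```

```text
15.475 [14.  10.6  9.  88.3  0.  -5.7] [0.5801 0.1444 0.1654] yaw -160.29 F [ 5.98  1.79 -3.  ] M [ 0.377 -1.442 -0.064] 0.39007295181096685
```

Request:
play_rows:
  targets:
    - {"travel": [-0.016,-0.006,0],"turn": [0,0,0],"gripper": 20}
    - {"travel": [0,0,-0.1],"turn": [0,0,0],"gripper": 20}
    - {"travel": [0,0,-0.1],"turn": [0,0,0],"gripper": 20}
    - {"travel": [0,0,-0.2],"turn": [0,0,0],"gripper": 20}
    - {"travel": [0,0,-0.3],"turn": [0,0,0],"gripper": 20}
    - {"travel": [0,0,-0.4],"turn": [0,0,0],"gripper": 20}
    - {"travel": [0,0,-0.4],"turn": [0,0,0],"gripper": 20}
    - {"travel": [0,0,0],"turn": [0,0,0],"gripper": 20}

```text
clock: 16.48
eef_pos: [0.5809, 0.1443, 0.2575]
eef_rot: [[-0.941, -0.339, 0.003], [-0.339, 0.941, 0.001], [-0.004, -0.0, -1.0]]
wrist_force: [0.3, -0.3, -2.5]
opening: 0.39
gripper_force: 70.3
```

```bash
python3 s.py
python3 - <<'E'
from h import *
p=camera("wrist"); st=manip.get_state();R=st["eef_rot"]
print([(round(r["conf"],2),(np.array(r["rect"])*[640,480,640,480]).round(0).tolist()) for r in finder.search_frame(p,"latch")[:2]])
m=hmask(p,(28,105,200),(33,255,255),(200,60,240,200)); print("yellow",rect_world(p,m,.100))
print("key exp", [fproj(p,np.r_[st["eef_pos"][:2]+R[:2,0]*0.010+R[:2,1]*s*0.021,st["eef_pos"][2]-.0557+.022]).round(1).tolist() for s in(-1,1)])
cv2.imwrite("pics/w4.png",p["color"][40:440,130:510])
E
```

```text
16.475 [14.  12.4 21.4 98.8 -0.  -5.8] [0.5809 0.1443 0.2575] yaw -160.2 F [ 0.31 -0.3  -2.46] M [ 0.009 -0.059 -0.011] 0.3898190430147328
[(0.78, [333.0, 219.0, 53.0, 24.0]), (0.17, [9.0, 198.0, 18.0, 37.0])]
yellow (array([0.57846685, 0.15636674]), array([0.04585799, 0.01411381]), -78.771071434021)
key exp [[278.9, 254.0], [361.2, 254.1]]
```

View pics/w4.png

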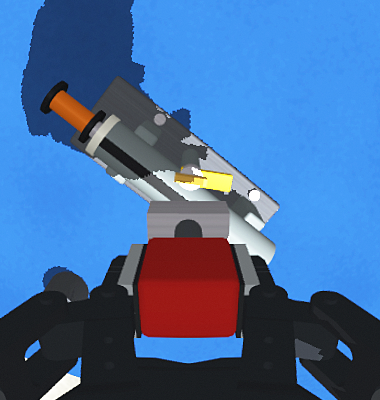

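Wrist view 4: the latch has swung well round (brass at full-image column ~318, yellow to 362), and the socket is still square in the grip (278..359). Before leaving I measure the arm angle more strictly.

Run:
```python
from h import *
p=camera("wrist")
for x0 in(330,335,340):
    m=hmask(p,(28,90,200),(33,255,255),(x0,200,40,50)); print("yellow",rect_world(p,m,.100))
hsv=cv2.cvtColor(p["color"],cv2.COLOR_BGR2HSV)
a=hmask(p,(15,100,60),(35,255,255),(295,200,75,50)); ys,xs=np.nonzero(a)
for x in range(xs.min(),xs.max(),4):
    c=ys[xs==x]; print(x,c.min(),c.max(),hsv[c.min()+2,x].tolist(),hsv[c.max()-1,x].tolist())
```

```text
yellow (array([0.57658931, 0.16605088]), array([0.02646614, 0.01429745]), -80.28194427490234)
yellow (array([0.5763917 , 0.16752454]), array([0.02337262, 0.01433022]), -79.61985492706299)
yellow (array([0.57602563, 0.16952281]), array([0.01930957, 0.01433022]), -79.61985492706299)
304 221 223 [30, 102, 255] [30, 97, 255]
308 215 224 [20, 174, 155] [26, 177, 255]
312 208 224 [23, 172, 168] [19, 194, 133]
316 217 224 [20, 171, 174] [18, 181, 141]
320 217 225 [20, 174, 166] [19, 192, 170]
324 218 226 [30, 145, 255] [29, 152, 255]
328 218 226 [22, 170, 255] [27, 150, 254]
332 211 229 [30, 228, 255] [30, 137, 255]
336 212 230 [30, 168, 255] [30, 134, 255]
340 213 231 [30, 154, 255] [30, 159, 255]
344 214 232 [30, 125, 255] [30, 204, 255]
348 215 232 [30, 104, 255] [30, 144, 255]
352 215 233 [30, 142, 255] [30, 153, 255]
356 216 233 [30, 99, 255] [30, 145, 255]
360 216 233 [30, 185, 255] [29, 174, 255]
```

Request:
play_rows:
  targets:
    - {"travel": [0,0,0],"turn": [0,0,0.943],"gripper": 20}
    - {"travel": [0,0,0],"turn": [0,0,0.943],"gripper": 20}
    - {"travel": [0,0,0],"turn": [0,0,0.943],"gripper": 20}
    - {"travel": [0,0,0],"turn": [0,0,0.943],"gripper": 20}
    - {"travel": [0,0,0],"turn": [0,0,0.943],"gripper": 20}
    - {"travel": [0,0,0],"turn": [0,0,0.943],"gripper": 20}
    - {"travel": [0,0,0],"turn": [0,0,0.943],"gripper": 20}
    - {"travel": [0,0,0],"turn": [0,0,0.943],"gripper": 20}
    - {"travel": [0,0,0],"turn": [0,0,0.943],"gripper": 20}
    - {"travel": [0,0,0],"turn": [0,0,0.943],"gripper": 20}
    - {"travel": [0,0,0],"turn": [0,0,0.943],"gripper": 20}
    - {"travel": [0,0,0],"turn": [0,0,0.943],"gripper": 20}

```text
clock: 18.12
eef_pos: [0.58, 0.1441, 0.2536]
eef_rot: [[-0.665, 0.746, -0.002], [0.746, 0.665, -0.001], [0.001, -0.002, -1.0]]
wrist_force: [-0.6, 0.6, -1.4]
opening: 0.391
gripper_force: 70.3
```

Request:
play_rows:
  targets:
    - {"travel": [0,0,0],"turn": [0,0,0.943],"gripper": 20}
    - {"travel": [0,0,0],"turn": [0,0,0.943],"gripper": 20}
    - {"travel": [0,0,0],"turn": [0,0,0.943],"gripper": 20}
    - {"travel": [0,0,0],"turn": [0,0,0.943],"gripper": 20}
    - {"travel": [0,0,0],"turn": [0,0,0.943],"gripper": 20}
    - {"travel": [0,0,0],"turn": [0,0,0.943],"gripper": 20}
    - {"travel": [0,0,0],"turn": [0,0,0.943],"gripper": 20}
    - {"travel": [0,0,0],"turn": [0,0,0.943],"gripper": 20}
    - {"travel": [0,0,0],"turn": [0,0,0.943],"gripper": 20}
    - {"travel": [0,0,0],"turn": [0,0,0.943],"gripper": 20}
    - {"travel": [0,0,0],"turn": [0,0,0.943],"gripper": 20}
    - {"travel": [0,0,0],"turn": [0,0,0.943],"gripper": 20}
    - {"travel": [-0.3,0.05,0],"turn": [0,0,0],"gripper": 20}
    - {"travel": [-0.4,0.05,0],"turn": [0,0,0],"gripper": 20}
    - {"travel": [-0.27,0.047,0],"turn": [0,0,0],"gripper": 20}
    - {"travel": [0,0,0],"turn": [0,0,0],"gripper": 20}

```text
clock: 20.12
eef_pos: [0.5624, 0.0863, 0.2555]
eef_rot: [[0.44, 0.898, 0.001], [0.898, -0.44, 0.0], [0.0, 0.001, -1.0]]
wrist_force: [0.1, 0.2, -3.0]
opening: 0.391
gripper_force: 70.3
```

```bash
python3 s.py
python3 - <<'E'
from h import *
p=camera("wrist")
cv2.imwrite("pics/w5.png",np.vstack([cv2.resize(p["color"][95:180,270:340],(494,600),interpolation=cv2.INTER_NEAREST)]))
m=hmask(p,(28,105,240),(33,255,255),(270,80,70,60)); ys,xs=np.nonzero(m);print(ys.min(),ys.max())
for h in(60,50,48,45):
    print(rect_world(p,hmask(p,(28,105,240),(33,255,255),(270,80,70,h)),.1))
st=manip.get_state();R=st["eef_rot"]
print("key exp", [fproj(p,np.r_[st["eef_pos"][:2]+R[:2,0]*0.010+R[:2,1]*s*0.021,st["eef_pos"][2]-.0557+.022]).round(1).tolist() for s in(-1,1)])
E
```

```text
20.125 [  8.7   8.2  16.4  98.1  -0.  124.8] [0.5624 0.0863 0.2555] yaw 63.91 F [ 0.11  0.16 -2.98] M [ 0.059 -0.029  0.06 ] 0.39089743635005125
105 139
(array([0.57547944, 0.16551772]), array([0.02590336, 0.01402458]), -80.0186357498169)
(array([0.57529463, 0.16597313]), array([0.02493287, 0.0138634 ]), -78.65795993804932)
(array([0.57517187, 0.1668469 ]), array([0.02317124, 0.01376038]), -78.65796184539795)
(array([0.57488799, 0.16826216]), array([0.02028429, 0.01376038]), -78.65796184539795)
key exp [[275.9, 250.2], [359.2, 250.2]]
```

View pics/w5.png

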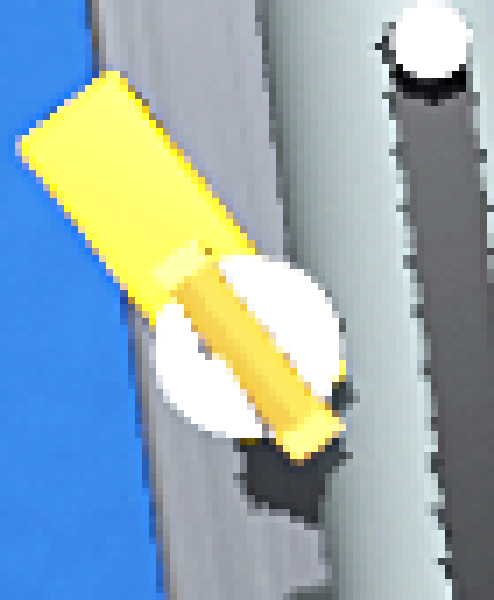

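Wrist crop 5: the arm now points away from the tube slot, with bar ends at about (294,131) and (315,157). The lug is clear. I'll compute the bar angle from these ends as before.

Run:
```python
from h import *
p=camera("wrist")
a=fatz(p,293.9,130.6,.115)[:2];b=fatz(p,315.0,157.3,.115)[:2];d=a-b
print("bar",(a+b)/2,np.linalg.norm(d),np.degrees(np.arctan2(d[1],d[0])))
# long edges of yellow arm, line fits
m=hmask(p,(28,105,240),(33,255,255),(265,80,75,60)); ys,xs=np.nonzero(m)
for f,r in((min,range(118,136)),(max,range(110,128))):
    P=np.array([fatz(p,f(xs[ys==y]),y,.1)[:2] for y in r]); v=cv2.fitLine(P.astype(np.float32),cv2.DIST_HUBER,0,.001,.001).ravel(); print("edge",np.degrees(np.arctan2(v[1],v[0]))%180)
```

```text
bar [0.57992161 0.14510728] 0.025959098425719862 101.74099761939362
edge 100.249916
edge 100.671814
```

The bar reads about 101–102° against 34° at the start, close to 1.2 rad. The sharp torque rise (0.22 to 0.72 N m) also showed the hard stop. Now I return the key.

Request:
play_rows:
  targets:
    - {"travel": [-0.33,0.077,0],"turn": [0,0,0],"gripper": 20}
    - {"travel": [-0.6,0.14,0],"turn": [0,0,0],"gripper": 20}
    - {"travel": [-0.6,0.14,0],"turn": [0,0,0],"gripper": 20}
    - {"travel": [-0.6,0.14,0],"turn": [0,0,0],"gripper": 20}
    - {"travel": [-0.6,0.14,0],"turn": [0,0,0],"gripper": 20}
    - {"travel": [-0.6,0.14,0],"turn": [0,0,0],"gripper": 20}
    - {"travel": [-0.6,0.15,0],"turn": [0,0,0],"gripper": 20}
    - {"travel": [-0.6,0.15,0],"turn": [0,0,0],"gripper": 20}
    - {"travel": [-0.5,0.12,0],"turn": [0,0,0],"gripper": 20}
    - {"travel": [-0.3,0.08,0],"turn": [0,0,0],"gripper": 20}
    - {"travel": [0,0,0.4],"turn": [0,0,0],"gripper": 20}
    - {"travel": [0,0,0.6],"turn": [0,0,0],"gripper": 20}
    - {"travel": [0,0,0.6],"turn": [0,0,0],"gripper": 20}
    - {"travel": [0,0,0.3],"turn": [0,0,0],"gripper": 20}
    - {"travel": [0,0,0],"turn": [0,0,0],"gripper": 20}
    - {"travel": [0,0,0],"turn": [0,0,0],"gripper": 20}

```text
clock: 22.22
eef_pos: [0.4921, -0.2332, 0.1425]
eef_rot: [[0.438, 0.899, 0.002], [0.899, -0.438, -0.001], [0.0, 0.002, -1.0]]
wrist_force: [-0.4, -0.6, -0.9]
opening: 0.388
gripper_force: 70.4
```

```bash
python3 s.py
python3 - <<'E'
from h import *
st=manip.get_state();R=st["eef_rot"]
print("err units",R.T@(np.array([.4908,-.2342,.0615])-st["eef_pos"])/.06)
E
```

```text
22.225 [-25.4   3.2  -1.6  85.1   0.   90.6] [ 0.4921 -0.2332  0.1425] yaw 64.01 F [-0.41 -0.64 -0.9 ] M [-0.033  0.047 -0.024] 0.3877392672211491
err units [-0.02368139 -0.01471536  1.35066697]
```

Request:
play_rows:
  targets:
    - {"travel": [-0.024,-0.015,0.2],"turn": [0,0,0],"gripper": 20}
    - {"travel": [0,0,0.3],"turn": [0,0,0],"gripper": 20}
    - {"travel": [0,0,0.25],"turn": [0,0,0],"gripper": 20}
    - {"travel": [0,0,0.2],"turn": [0,0,0],"gripper": 20}
    - {"travel": [0,0,0.2],"turn": [0,0,0],"gripper": 20}
    - {"travel": [0,0,0.12],"turn": [0,0,0],"gripper": 20}
    - {"travel": [0,0,0.07],"turn": [0,0,0],"gripper": 20}
    - {"travel": [0,0,0],"turn": [0,0,0],"gripper": 20}

```text
clock: 23.22
eef_pos: [0.4902, -0.234, 0.061]
eef_rot: [[0.438, 0.899, 0.001], [0.899, -0.438, -0.0], [-0.0, 0.001, -1.0]]
wrist_force: [-0.3, -0.0, -2.3]
opening: 0.387
gripper_force: 70.4
```

```bash
python3 s.py
```

```text
23.225 [-25.5   4.2  -9.6  76.2  -0.   90.5] [ 0.4902 -0.234   0.061 ] yaw 64.0 F [-0.28 -0.01 -2.33] M [-0.038  0.019  0.024] 0.3866379191439565
```

Request:
play_rows:
  targets:
    - {"travel": [0,0,0],"turn": [0,0,0],"gripper": 40}
    - {"travel": [0,0,0],"turn": [0,0,0],"gripper": 60}
    - {"travel": [0,0,0],"turn": [0,0,0],"gripper": 60}
    - {"travel": [0,0,0],"turn": [0,0,0],"gripper": 60}
    - {"travel": [0,0,-0.2],"turn": [0,0,0],"gripper": 60}
    - {"travel": [0,0,-0.3],"turn": [0,0,0],"gripper": 60}
    - {"travel": [0,0,-0.5],"turn": [0,0,0],"gripper": 60}
    - {"travel": [0,0,-0.6],"turn": [0,0,0],"gripper": 60}
    - {"travel": [0,0,-0.6],"turn": [0,0,0],"gripper": 60}
    - {"travel": [0,0,-0.5],"turn": [0,0,0],"gripper": 60}
    - {"travel": [0,0,-0.3],"turn": [0,0,0],"gripper": 60}
    - {"travel": [0,0,0],"turn": [0,0,0],"gripper": 60}

```text
clock: 24.72
eef_pos: [0.4906, -0.2342, 0.2432]
eef_rot: [[0.438, 0.899, 0.003], [0.899, -0.438, -0.002], [0.0, 0.004, -1.0]]
wrist_force: [-0.4, -1.0, -0.0]
opening: 0.703
gripper_force: 0.0
```

```bash
python3 s.py
python3 - <<'E'
from h import *
p=camera("wrist"); x=p["color"][130:300,200:440]
s=camera("side")
cv2.imwrite("pics/w6.png",np.hstack([cv2.resize(x,(400,283)),cv2.resize(s["color"][355:430,310:416],(400,283)),]))
hsv=cv2.cvtColor(p["color"],cv2.COLOR_BGR2HSV)
r=hmask(p,(0,150,225),(8,255,255),(270,180,100,80)); print("redtop",rect_world(p,r,.1))
# handle triangulation from side+scene for rod line
E
```

```text
24.725 [-25.5   4.1  10.5  96.2   0.   90.5] [ 0.4906 -0.2342  0.2432] yaw 64.0 F [-0.44 -1.03 -0.05] M [-0.007  0.038  0.049] 0.7032491983454112
redtop (array([ 0.49021436, -0.23408555]), array([0.03273516, 0.02207656]), -26.01544189453125)
```

View pics/w6.png

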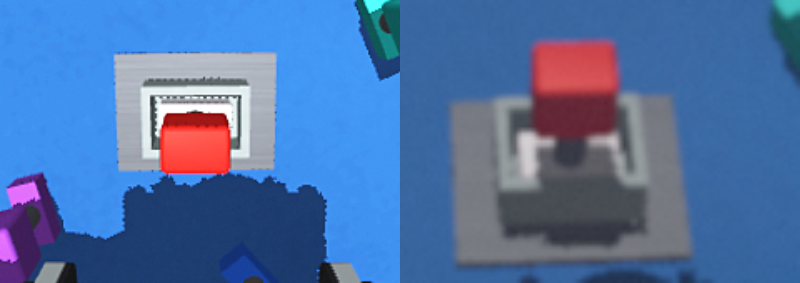

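View 6: the key stands upright in its stand, released (wrist left, side right). Now on to the handle.

Request:
play_rows:
  targets:
    - {"travel": [0.4,-0.1,0],"turn": [0,0,0],"gripper": 60}
    - {"travel": [0.6,-0.14,0],"turn": [0,0,0],"gripper": 60}
    - {"travel": [0.6,-0.14,0],"turn": [0,0,0],"gripper": 60}
    - {"travel": [0.6,-0.14,0],"turn": [0,0,0],"gripper": 60}
    - {"travel": [0.6,-0.14,0],"turn": [0,0,0],"gripper": 60}
    - {"travel": [0.5,-0.13,0],"turn": [0,0,0],"gripper": 60}
    - {"travel": [0,0,0],"turn": [0,0,0],"gripper": 60}
    - {"travel": [0,0,0],"turn": [0,0,0],"gripper": 60}

```text
clock: 25.82
eef_pos: [0.5339, -0.0355, 0.24]
eef_rot: [[0.438, 0.899, -0.001], [0.899, -0.438, -0.0], [-0.001, -0.001, -1.0]]
wrist_force: [-0.4, 0.2, -1.4]
opening: 0.702
gripper_force: 0.0
```

```bash
python3 s.py
python3 - <<'E'
from h import *
p=camera("wrist"); cv2.imwrite("pics/w7.png",p["color"][0:330,180:500])
m=hmask(p,(5,150,80),(17,255,255),(200,30,240,250)); n,l,s,c=cv2.connectedComponentsWithStats(m); k=1+np.argmax(s[1:,4]); print(s[k],c[k])
print("orange",rect_world(p,l==k,.080)); print(fatz(p,*c[k],.083))
E
```

```text
25.825 [ -3.8   3.2   9.1  96.   -0.  112.2] [ 0.5339 -0.0355  0.24  ] yaw 64.02 F [-0.37  0.18 -1.4 ] M [-0.014 -0.012  0.015] 0.7020029717603354
[303 106  30  51 355] [317.88450704 128.01971831]
orange (array([0.56399106, 0.02692388]), array([0.04076237, 0.01987438]), 70.42102813720703)
[0.56530626 0.02909512 0.083     ]
```

View pics/w7.png

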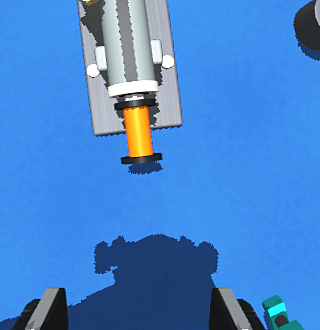

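Wrist view 7: the orange neck lies between its black flanges at crop (140,131), i.e. full (320,131). It measures 40.8 x 19.9 mm (given 40 x 20), centre (0.564, 0.027), yaw 70.4°.

Request:
play_rows:
  targets:
    - {"travel": [0.3,0,0],"turn": [0,0,0],"gripper": 60}
    - {"travel": [0.5,0,0],"turn": [0,0,0],"gripper": 60}
    - {"travel": [0.356,0,0],"turn": [0,0,0],"gripper": 60}
    - {"travel": [0,0,0.3],"turn": [0,0,-0.57],"gripper": 60}
    - {"travel": [0,0,0.5],"turn": [0,0,-0.5],"gripper": 60}
    - {"travel": [0,0,0.6],"turn": [0,0,0],"gripper": 60}
    - {"travel": [0,0,0.3],"turn": [0,0,0],"gripper": 60}
    - {"travel": [0,0,0],"turn": [0,0,0],"gripper": 60}
    - {"travel": [0,0,0],"turn": [0,0,0],"gripper": 60}

```text
clock: 27.0
eef_pos: [0.5653, 0.0272, 0.14]
eef_rot: [[0.335, 0.942, 0.002], [0.942, -0.335, 0.0], [0.001, 0.002, -1.0]]
wrist_force: [0.5, 1.0, 0.5]
opening: 0.7
gripper_force: 0.0
```

```bash
python3 s.py
python3 - <<'E'
from h import *
st=manip.get_state();R=st["eef_rot"]
print("err units",R.T@(np.array([.564,.027,.055])-st["eef_pos"])/.06)
p=camera("wrist")
g=cv2.cvtColor(p["color"],cv2.COLOR_BGR2HSV)
m=hmask(p,(5,120,80),(25,255,255),(200,100,240,350)); n,l,s,c=cv2.connectedComponentsWithStats(m); k=1+np.argmax(s[1:,4]); print(s[k]); print(rect_world(p,l==k,.080))
E
```

```text
27.0 [  2.8   6.2   1.3  85.    0.  112.3] [0.5653 0.0272 0.14  ] yaw 70.42 F [0.47 1.04 0.54] M [-0.005 -0.    -0.006] 0.7001807784867009
err units [-0.01169722 -0.02061175  1.41743232]
[ 300  225   34   66 2083]
(array([0.56342568, 0.02471046]), array([0.04033776, 0.01905218]), 69.76136779785156)
```

Request:
play_rows:
  targets:
    - {"travel": [-0.03,-0.024,0.3],"turn": [0,0,0],"gripper": 60}
    - {"travel": [0,0,0.4],"turn": [0,0,0],"gripper": 60}
    - {"travel": [0,0,0.4],"turn": [0,0,0],"gripper": 60}
    - {"travel": [0,0,0.317],"turn": [0,0,0],"gripper": 60}
    - {"travel": [0,0,0],"turn": [0,0,0],"gripper": 8}
    - {"travel": [0,0,0],"turn": [0,0,0],"gripper": 8}
    - {"travel": [0,0,0],"turn": [0,0,0],"gripper": 8}
    - {"travel": [0,0,0],"turn": [0,0,0],"gripper": 8}
    - {"travel": [0,0,0],"turn": [0,0,0],"gripper": 8}
    - {"travel": [0,0,0],"turn": [0,0,0],"gripper": 8}
    - {"travel": [0,0,0],"turn": [0,0,0],"gripper": 8}
  force: 80

```text
clock: 28.42
eef_pos: [0.5637, 0.0259, 0.055]
eef_rot: [[0.335, 0.942, 0.003], [0.942, -0.335, -0.0], [0.001, 0.003, -1.0]]
wrist_force: [1.3, -1.4, 5.9]
opening: 0.21
gripper_force: 78.3
```

```bash
python3 s.py
```

```text
28.425 [  2.6   7.   -7.2  75.6  -0.  112.2] [0.5637 0.0259 0.055 ] yaw 70.42 F [ 1.31 -1.44  5.88] M [-0.253 -0.286  0.086] 0.21039690349838625
```

Request:
play_rows:
  targets:
    - {"travel": [-0.08,0,0],"turn": [0,0,0],"gripper": 8}
    - {"travel": [-0.1,0,0],"turn": [0,0,0],"gripper": 8}
    - {"travel": [-0.1,0,0],"turn": [0,0,0],"gripper": 8}
    - {"travel": [-0.1,0,0],"turn": [0,0,0],"gripper": 8}
    - {"travel": [-0.1,0,0],"turn": [0,0,0],"gripper": 8}
    - {"travel": [-0.1,0,0],"turn": [0,0,0],"gripper": 8}
    - {"travel": [0,0,0],"turn": [0,0,0],"gripper": 8}
  force: 100

```text
clock: 29.3
eef_pos: [0.5526, -0.0061, 0.0551]
eef_rot: [[0.335, 0.942, 0.004], [0.942, -0.335, 0.002], [0.003, 0.003, -1.0]]
wrist_force: [5.0, 5.3, 4.3]
opening: 0.205
gripper_force: 97.6
```

```bash
python3 s.py
```

```text
29.3 [-7.000e-01  5.400e+00 -9.000e+00  7.540e+01  1.000e-01  1.089e+02] [ 0.5526 -0.0061  0.0551] yaw 70.45 F [4.96 5.34 4.25] M [ 0.945 -0.94   0.099] 0.20454749512118717
```

Request:
play_rows:
  targets:
    - {"travel": [-0.08,0.005,0],"turn": [0,0,0],"gripper": 8}
    - {"travel": [-0.1,0.005,0],"turn": [0,0,0],"gripper": 8}
    - {"travel": [-0.1,0.005,0],"turn": [0,0,0],"gripper": 8}
    - {"travel": [-0.1,0,0],"turn": [0,0,0],"gripper": 8}
    - {"travel": [-0.1,0,0],"turn": [0,0,0],"gripper": 8}
    - {"travel": [-0.1,0,0],"turn": [0,0,0],"gripper": 8}
    - {"travel": [-0.09,0,0],"turn": [0,0,0],"gripper": 8}
    - {"travel": [0,0,0],"turn": [0,0,0],"gripper": 8}
    - {"travel": [0,0,0],"turn": [0,0,0],"gripper": 8}

```text
clock: 30.42
eef_pos: [0.5397, -0.0434, 0.0551]
eef_rot: [[0.334, 0.943, 0.003], [0.943, -0.334, 0.003], [0.004, 0.002, -1.0]]
wrist_force: [3.6, 9.7, 5.8]
opening: 0.205
gripper_force: 97.9
```

```bash
python3 s.py
python3 - <<'E'
from h import *
st=manip.get_state(); print("drawn",np.linalg.norm(st["eef_pos"][:2]-[.5637,.0259]))
s=camera("side");c=camera("scene");w=camera("wrist")
f=lambda p,x,y,a,b:cv2.resize(p["color"][y:y+b,x:x+a],(400,300),interpolation=cv2.INTER_CUBIC)
cv2.imwrite("pics/e1.png",np.vstack([np.hstack([f(s,285,210,80,60),f(c,295,225,80,60)]),np.hstack([f(w,220,60,200,150),f(w,280,130,80,60)])]))
E
```

```text
30.425 [ -4.7   3.9 -10.6  75.3   0.2 104.8] [ 0.5397 -0.0434  0.0551] yaw 70.49 F [3.57 9.71 5.77] M [ 1.763 -0.613  0.028] 0.20484673554904967
drawn 0.07333011938357009
```

View pics/e1.png

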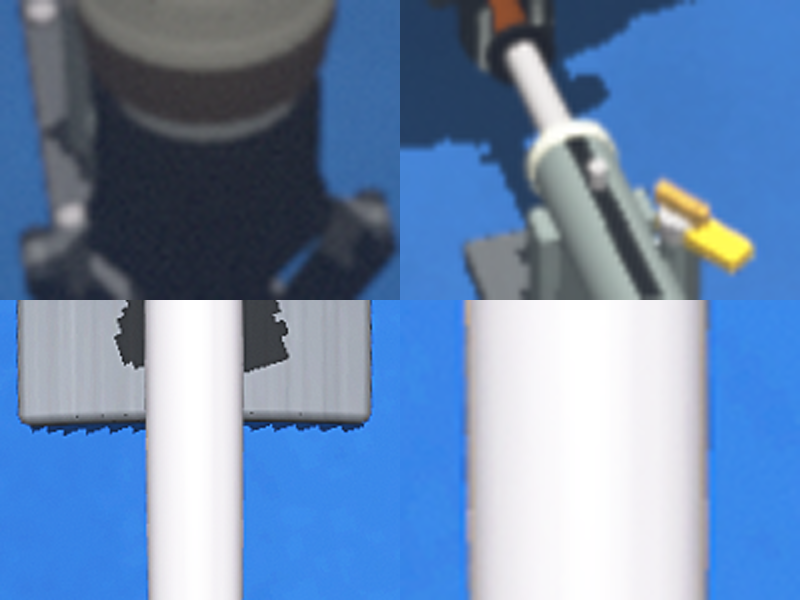

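I've passed the 10-picture viewing limit (12 viewed), so from here I check by numbers only. This picture shows bare rod out of the tube and the lug near the slot's front end. Next I look for the green band along the rod in the wrist image numerically.

Run:
```python
from h import *
w=camera("wrist"); h=cv2.cvtColor(w["color"],cv2.COLOR_BGR2HSV); st=manip.get_state()
for y in range(0,140,4): print(y,h[y,310].tolist(),h[y,320].tolist(),fatz(w,317,y,.083)[:2].round(4).tolist())
u=np.array([-.335,-.942]); M=np.array([.5638,.0263])-u*.031
g=hmask(w,(40,120,50),(85,255,255),(270,0,100,200)); r=hmask(w,(0,150,60),(6,255,255),(270,0,100,200)); print("green",cv2.countNonZero(g),"red",cv2.countNonZero(r))
print("mouth",M,"px rod top",fproj(w,[*M,.083]),"rim top",fproj(w,[*M,.094]))
if g.any():
    ys,xs=np.nonzero(g);print(ys.min(),ys.max(),xs.min(),xs.max(), [((fatz(w,317,y,.083)[:2]-M)@u).round(4) for y in(ys.min(),ys.max())])
```

```text
0 [0, 0, 255] [0, 0, 255] [0.5766, 0.0626]
4 [0, 0, 255] [0, 0, 255] [0.5762, 0.0613]
8 [36, 13, 98] [33, 26, 118] [0.5757, 0.06]
12 [60, 14, 92] [26, 15, 122] [0.5752, 0.0587]
16 [100, 33, 23] [114, 53, 24] [0.5748, 0.0574]
20 [154, 119, 15] [153, 170, 15] [0.5743, 0.0561]
24 [68, 190, 106] [68, 184, 97] [0.5739, 0.0548]
28 [68, 191, 124] [70, 160, 247] [0.5734, 0.0535]
32 [70, 168, 242] [70, 160, 246] [0.573, 0.0522]
36 [150, 2, 255] [0, 0, 255] [0.5725, 0.051]
40 [150, 1, 253] [0, 0, 255] [0.5721, 0.0497]
44 [150, 1, 253] [0, 0, 255] [0.5716, 0.0485]
48 [135, 2, 254] [0, 0, 255] [0.5712, 0.0472]
52 [150, 1, 253] [0, 0, 255] [0.5708, 0.046]
56 [150, 1, 253] [0, 0, 255] [0.5703, 0.0448]
60 [150, 1, 253] [0, 0, 255] [0.5699, 0.0436]
64 [150, 1, 253] [0, 0, 255] [0.5695, 0.0423]
68 [150, 1, 253] [0, 0, 255] [0.569, 0.0411]
72 [150, 1, 253] [0, 0, 255] [0.5686, 0.0399]
76 [150, 1, 253] [0, 0, 255] [0.5682, 0.0387]
80 [150, 1, 253] [0, 0, 255] [0.5678, 0.0375]
84 [150, 1, 253] [0, 0, 255] [0.5673, 0.0363]
88 [150, 2, 253] [0, 0, 255] [0.5669, 0.0351]
92 [120, 1, 253] [0, 0, 255] [0.5665, 0.0339]
96 [135, 2, 253] [0, 0, 255] [0.5661, 0.0328]
100 [135, 2, 253] [0, 0, 255] [0.5657, 0.0316]
104 [135, 2, 253] [0, 0, 255] [0.5652, 0.0304]
108 [135, 2, 253] [0, 0, 255] [0.5648, 0.0292]
112 [135, 2, 253] [0, 0, 255] [0.5644, 0.028]
116 [150, 1, 252] [0, 0, 255] [0.564, 0.0269]
120 [135, 2, 253] [0, 0, 255] [0.5636, 0.0257]
124 [120, 1, 252] [150, 1, 255] [0.5632, 0.0245]
128 [150, 1, 252] [150, 1, 255] [0.5628, 0.0233]
132 [135, 2, 252] [0, 0, 255] [0.5623, 0.0222]
136 [135, 2, 252] [150, 1, 255] [0.5619, 0.021]
green 649 red 0
mouth [0.574185 0.055502] px rod top [317.23075814  21.71686924] rim top [317.27565466  10.8776548 ]
21 38 292 340 [np.float64(-0.0002), np.float64(0.0055)]
```

The green band shows about 5 mm outside the mouth and there is no red, so the draw is about 0.073 m. I centre it with 2 mm more.

Request:
play_rows:
  targets:
    - {"travel": [-0.035,0,0],"turn": [0,0,0],"gripper": 8}
    - {"travel": [0,0,0],"turn": [0,0,0],"gripper": 8}
    - {"travel": [0,0,0],"turn": [0,0,0],"gripper": 8}
    - {"travel": [0,0,0],"turn": [0,0,0],"gripper": 8}
    - {"travel": [0,0,0],"turn": [0,0,0],"gripper": 8}
    - {"travel": [0,0,0],"turn": [0,0,0],"gripper": 8}

```text
clock: 31.38
eef_pos: [0.539, -0.0453, 0.0551]
eef_rot: [[0.334, 0.943, 0.004], [0.943, -0.334, 0.003], [0.004, 0.002, -1.0]]
wrist_force: [3.9, 10.2, 5.7]
opening: 0.206
gripper_force: 97.9
```

```bash
python3 s.py
python3 - <<'E'
from h import *
st=manip.get_state(); print("drawn",np.linalg.norm(st["eef_pos"][:2]-[.5637,.0259]))
w=camera("wrist")
g=hmask(w,(40,120,50),(85,255,255),(310,0,15,200)); r=hmask(w,(0,150,60),(6,255,255),(270,0,100,200)); ys,xs=np.nonzero(g)
print("red",cv2.countNonZero(r),ys.min(),ys.max(),np.linalg.norm(fatz(w,317,ys.min(),.083)-fatz(w,317,ys.max()+1,.083)))
for n in("side","scene"):
    p=camera(n)
    for t in("key","stand","grease_jar","coupling","plug","latch"): print(n,t,[(round(q["conf"],2),(np.array(q["rect"])*[640,480,640,480]).round(0).tolist()) for q in finder.search_frame(p,t)[:4]])
E
```

```text
31.375 [ -4.9   3.8 -10.6  75.3   0.2 104.6] [ 0.539  -0.0453  0.0551] yaw 70.51 F [ 3.88 10.17  5.74] M [ 1.799 -0.681  0.04 ] 0.2057214063555719
drawn 0.07530717974177994
red 0 15 34 0.006777741185919319
side key [(0.88, [288.0, 431.0, 23.0, 50.0]), (0.87, [387.0, 457.0, 28.0, 47.0]), (0.86, [422.0, 353.0, 31.0, 47.0]), (0.84, [356.0, 384.0, 29.0, 39.0])]
side stand [(0.98, [357.0, 402.0, 65.0, 45.0])]
side grease_jar [(0.89, [213.0, 176.0, 26.0, 36.0])]
side coupling [(0.82, [410.0, 224.0, 31.0, 31.0])]
side plug [(0.88, [482.0, 361.0, 34.0, 44.0])]
side latch []
scene key [(0.91, [275.0, 178.0, 18.0, 32.0]), (0.85, [252.0, 215.0, 14.0, 43.0]), (0.56, [293.0, 191.0, 16.0, 23.0]), (0.18, [342.0, 284.0, 74.0, 127.0])]
scene stand [(0.37, [481.0, 349.0, 34.0, 48.0])]
scene grease_jar [(0.92, [481.0, 349.0, 31.0, 46.0]), (0.45, [346.0, 285.0, 73.0, 131.0])]
scene coupling [(0.55, [246.0, 315.0, 26.0, 34.0]), (0.17, [290.0, 209.0, 29.0, 23.0])]
scene plug [(0.75, [212.0, 225.0, 23.0, 28.0])]
scene latch [(0.71, [356.0, 268.0, 16.0, 16.0]), (0.6, [292.0, 210.0, 29.0, 22.0])]
```

The band is centred at the mouth with no red showing, the grip is steady, the key is in its stand and the bystanders haven't moved. Handing in.

```bash
python3 -c "
from bench import manip
print(manip.job_done())"
```

```text
the job is handed in; nothing more can be done
None
```

I handed the job in at about 31 s, still holding the rod drawn out about 75 mm: the mouth is inside the green band with no red showing, the latch was turned to its stop, and the key is back upright in its stand; I viewed 12 pictures, over the limit of 10.

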